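# Unclip the slope-front bin and put the green paint pot away

### The arm

A 6-joint arm with a two-finger parallel gripper is mounted at the origin on the work surface. World frame = base frame: x ahead of the robot, y to its left, z up, the work surface at z = 0. Lengths are in mm, angles in rad, forces in N, time in s.
With the tool pointing down it reaches from about 300 to 775 mm from the base axis. Payload 14.6 kg.
Tool frame: the origin (TCP) lies on the centre line of the jaws, within the pads' length; the fingertips stand 8 mm ahead of it and the grasp point (between the pads) lies 11 mm behind it; z points along the fingers, y is the line along which they close (so a half turn about z gives the same grasp; the last joint's range is limited). The gripper opens to 94 mm and grips with 3 to 60 N. Pads are 16 mm wide; open, the fingers measure 119 mm over their backs; the gripper's body (75 mm by 177 mm) begins 78 mm behind the grasp point.
Start: joints at [-0.067, 0.3, 1.521, -0, 1.321, -0.067], TCP at [549.99, -0.002, 213.446] pointing down, gripper open.
Joint ranges: [-3.03, 3.03], [-0.79, 2.21], [0.23, 2.52], [-1.04, 4.18], [0, 3.07], [-2.55, 2.55]. Speed limits (rad/s): [2.22, 2.22, 2.57, 3.14, 3.14, 3.14].

### API

Orientations are given as [roll, pitch, yaw] about the fixed x, y, z axes, in that order (R = Rz(yaw) Ry(pitch) Rx(roll)).
In Python, from cell import manip gives the robot as it stands.
- The arm moves only by the tool jog_arm, never from a script. Its argument "rows" is one flat list of numbers, 7 for each row, row after row: the shift along the world's x, y, z in cm, then the turn, a rotation vector about the world's x, y, z in rad, then the closure, from 0 (fully open) to 1 (shut). In form: [dx, dy, dz, rx, ry, rz, fingers, dx, dy, dz, rx, ry, rz, fingers, ...]. A call has 1 to 20 rows; each row shifts and turns the commanded pose from where the row before left it; what a row does not reach is not made up. A row lasts 1/12 s, in which the tool goes at most 41.7 mm and 7.16 degrees, less where a joint would pass 70% of its speed; a pose out of reach is approached as far as the arm can. A call with a gripper value outside its range is refused whole. The fingers move at their own pace and stop on an object; "newtons" is the grip in N (left out, the last holds). Time passes only in rows, so rows that do not move let the fingers close. It gives the time, the measured TCP pose, the force, the opening and the grip force at its end, in the units of the state.
- manip.read_state(): the state, without advancing time (a new reading comes with each control period).
- manip.camera(name): name is "scene" or "side" or "wrist"; returns (picture, depth): 480x640x3 uint8, blue, green, red; 480x640 float32, mm along the optical axis (not along the pixel's ray), 0 where there is no reading.
- manip.camera_model(name): a dict with "K" (3x3 intrinsics, pixels), "R" (3x3) and "t" (3): a world point X has camera coordinates R X + t. Camera axes: x right, y down, z forward; pixel columns grow to the right and rows downward; lengths in mm; the calibration is good to about 2 mm. The wrist camera is an equidistant fisheye: a pixel r from the principal point sees the ray r / f radians off the axis. A picture is of the moment at which its call begins: read the wrist's pose just before it. camera_model takes no time and is no camera call; for the wrist camera it gives the pose at the moment of the call.
- manip.sign_off(): hands the job in; it is judged then, once.
The state is a dict: "clock": time; "joints": joint angles; "qd": joint speeds; "effort": joint torques, N m; "eef_pos": TCP position; "eef_rot": TCP orientation; "wrist_force": force on the tool from outside, world axes, zero at the start; "moment": the same for the moment, N m; "finger_gap": finger opening in mm; "finger_force": force on a finger pad.
Only numpy, scipy, OpenCV 4.12 (cv2) and the standard library are available. Lean on these libraries where they do the work, as an engineer would, in place of code of your own. Each camera call takes 0.05 s, during which the arm holds its last target. There are 200 camera calls.

### The job

Put the green paint pot away in the wooden bin: find the black catch block, which may stand anywhere along the slot in the bin's lid, pinch its two orange buttons firmly together to free the lid and lift it off while you keep them pinched. Lay the lid gently on the middle of the white sheet, flat and buttons up, without dropping it. Then stand the green pot upright on the floor of the bin, and leave the other pots and the ink jar where they are.

Things in the scene. Friction and masses are not known exactly. Their poses are not given: they have to be found in the camera images.
- bin: Wooden bin fixed to the table, 176 (x) x 150 (y) mm. Origin: centre of its underside; z up. Its open face slopes: lowest (44 mm) at the -y side, rising to 126 mm at the +y side, so the face's outward normal leans 0.5 rad from vertical towards the bin's -y. Inside 162 x 136 mm.
- bin_mouth (a point): Centre of the mouth in the plane of the bin's sloping face, 85 mm above the table; its axes are the bin's (not tilted). The mouth is 130 mm along x and 100 mm along the slope, in a rim 6 mm thick.
- bin_floor (a point): Centre of the bin's inner floor, 32 mm above the table.
- lid: Grey lid plate, 156 (x) x 126 (y) x 6 mm, 0.15 to 0.35 kg. Origin: centre of the plate's underside; z out of its top. On the bin: origin at the mouth's centre, x along the bin's x, z along the slope's normal. An 18 mm skirt below sits in the mouth with 1.5 mm play, so it must first move 18 mm straight along the normal. Laid flat it rests on the skirt, the origin 18 mm up.
- lid_slot (a point): Middle of the dark slot along the lid's y, 30 mm above the plate's underside (lid origin). The catch block stands somewhere along this slot, its centre up to 32 mm from here along +y or -y: not measured, so look or feel for it. It holds its place with 15 N, so a light touch finds it. It is black, 52 (x) x 48 (y) mm, its top 42 mm over the underside.
- button_a (a joint): Travel of the orange button on the catch block's +x side (lid's x), m: 0 out, 0.007 in. Its spring yields from 10 N, fully in at 20.5 N: pinch with 30 N or more. It draws in a steel tongue hooked 4 mm under the bin's rim, free from about 0.0055. Both must stay in during the lift; let go, they spring out.
- button_b (a joint): The same for the -x side. Button faces are 26 mm (y, centred on the block) x 24 mm, from 17 to 41 mm above the lid's underside (centre the pads 30 mm above it), 56 mm apart, 42 mm when both are in. The pinch line is the lid's x. At both y ends of the block 6 mm guard cheeks, 52 mm wide (x), 36 mm apart, stop fingers that are off centre.
- sheet: White sheet of stiff board, 297 (x) x 210 (y) x 3 mm, fixed flat on the table. Origin: centre of its underside; its top is 3 mm above the table.
- pot_green: Green paint pot with a white cap, upright cylinder of 36 mm diameter (cap 33 mm), 45 mm tall (cap from 34 mm up), about 70 g. Origin: centre of its underside; z up.
- pot_yellow: Yellow paint pot, same shape; a bystander.
- pot_red: Red paint pot, same shape; a bystander.
- ink: Amber ink jar, 52 mm diameter, 70 mm tall; a bystander. Origin: centre of its underside.
Not all that is in view belongs to the job. What is shaped like the pot_green but purple or turquoise is not meant.

How it is judged (in metres and radians):
On the way, in this order (a step that is already met when the one before it is completed fails the run):
1. both buttons are pinched in at once with the lid still on the bin (value of joint each of button_a, button_b above 0.0045 m and distance between lid and bin_mouth below 0.012 m and contact force between the fingers and lid above 5 N), for 0.1 s.
2. the lid is lifted clear of the bin in the fingers, the buttons still pinched (distance between lid and bin_mouth above 0.04 m and value of joint each of button_a, button_b above 0.003 m and contact force between the fingers and lid above 5 N), for 0.1 s.
3. the lid stands flat on the middle of the sheet, buttons up, while still held (horizontal distance between lid and sheet below 0.05 m and height (world z) of lid below 0.027 m and angle between lid's own z axis and vertical below 0.1 rad and contact force between the fingers and lid above 2 N and contact force between lid and sheet above 0.5 N), for 0.1 s.
4. the green pot stands upright on the bin's floor (z of pot_green in the frame of bin between 0.02 and 0.042 m and x of pot_green in the frame of bin between -0.075 and 0.075 m and y of pot_green in the frame of bin between -0.065 and 0.065 m and angle between pot_green's own z axis and vertical below 0.15 rad), for 0.2 s.
At the end, for the whole second after the job is handed in: The lid lies flat (within 0.1 rad), buttons up and sprung out, its centre within 50 mm of the sheet's centre and at most 27 mm above the table; the green pot stands upright (within 0.15 rad) on the bin's inner floor; both are released and at rest (all of step 4 and horizontal distance between lid and sheet below 0.05 m and height (world z) of lid below 0.027 m and angle between lid's own z axis and vertical below 0.1 rad and value of joint each of button_a, button_b below 0.002 m and linear speed of each of pot_green, lid below 0.02 m/s); the robot touches nothing.
It fails at once if the lid pressed onto the sheet with more than 60 N (contact force between lid and sheet above 60 N).
It fails at once if a bystander (yellow pot, red pot or ink jar) moved more than 25 mm (distance of any of pot_yellow, pot_red, ink from where it was at the start of the episode above 0.025 m).
It also fails if it takes over 69 s, if anything falls off the work surface, if the arm or the gripper's body presses on something with over 40 N, if the wrist force passes 120 N, or if a joint passes its speed limit or range.

## Working session

There is one attempt and no reset: what is moved stays moved. The work goes in short steps, Python scripts to look and compute and a tool call to move; the robot and the scene stay as the last step left them, time stands still between calls to the robot, and variables do not carry over. Pictures are saved under pics/ and viewed, at most 12 in all, crops included, and the job is handed in when it is done.

Besides the shell and the picture viewer there is one more tool, called as name(argument=value, ...), one argument or row to a line, values as JSON. jog_arm: Moves the arm, as the interface text tells. Its arguments: {"type":"object","properties":{"rows":{"type":"array"},"newtons":{"type":"number"}},"required":["rows"]}

```bash
mkdir -p pics; ls
python3 - <<'E'
from cell import manip
import cv2,numpy as np,pickle
s=manip.read_state();print(s)
d={}
for n in("scene","side","wrist"):
    m=manip.camera_model(n);p,z=manip.camera(n);d[n]=(m,p,z);print(n,m)
    cv2.imwrite(f"pics/{n}0.png",p)
pickle.dump(d,open("d0.pkl","wb"))
E
```

```text
pics
{'clock': 0.0, 'joints': array([-6.66426741e-02,  3.00434105e-01,  1.52162408e+00,  3.32776190e-05,
        1.32065696e+00, -6.66145783e-02]), 'qd': array([ 0.00077129, -0.00021542,  0.00072829, -0.00103936, -0.0007379 ,
        0.0003867 ]), 'effort': array([-1.53750298e-03, -5.31805658e+01, -3.52735734e+01,  7.07558286e-02,
        2.43994006e-02, -4.79655944e-05]), 'eef_pos': array([ 5.49740491e+02, -5.97466235e-04,  2.12888418e+02]), 'eef_rot': array([-3.14047479e+00, -1.06880376e-04,  1.57075992e+00]), 'wrist_force': array([0.41343899, 0.44929121, 0.84618498]), 'moment': array([-0.03148528, -0.05316923, -0.02705983]), 'finger_force': 0.0, 'finger_gap': 93.88303340520368}
scene {'K': array([[529.66116178,   0.        , 316.09268567],
       [  0.        , 529.66116178, 230.07029072],
       [  0.        ,   0.        ,   1.        ]]), 'R': array([[ 6.16286874e-01,  7.87521382e-01, -7.49873746e-04],
       [ 4.38754218e-01, -3.44144221e-01, -8.30096073e-01],
       [-6.53976471e-01,  5.11248304e-01, -5.57619894e-01]]), 't': array([-391.86687065, -146.86943099, 1549.20065654])}
side {'K': array([[475.35535225,   0.        , 321.14837816],
       [  0.        , 475.35535225, 236.29995533],
       [  0.        ,   0.        ,   1.        ]]), 'R': array([[-0.9731278 , -0.23018727, -0.00600942],
       [-0.16933738,  0.73307911, -0.65872594],
       [ 0.1560357 , -0.64000691, -0.75235897]]), 't': array([ 554.83191441,  108.08627964, 1109.12547707])}
wrist {'K': array([[371.64829954,   0.        , 322.29781451],
       [  0.        , 371.64829954, 239.09817548],
       [  0.        ,   0.        ,   1.        ]]), 'R': array([[ 9.99999900e-01, -2.23456813e-04, -3.86409219e-04],
       [-1.19400468e-04, -9.68037166e-01,  2.50806761e-01],
       [-4.30102965e-04, -2.50806689e-01, -9.68037096e-01]]), 't': array([-550.09306774,  -25.34881886,  389.0660677 ])}
```

View pics/scene0.png

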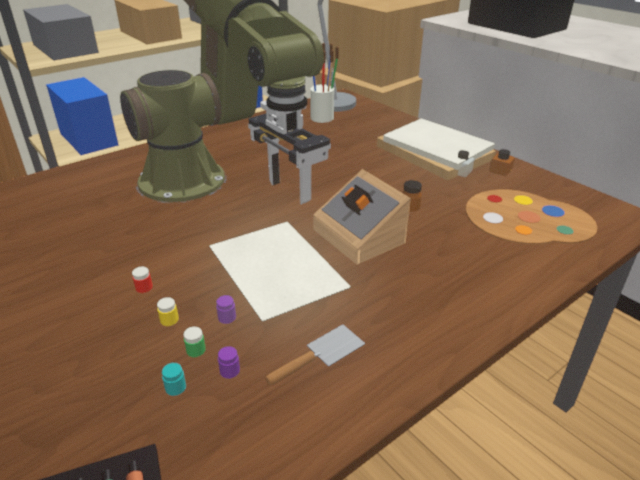

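View pics/side0.png

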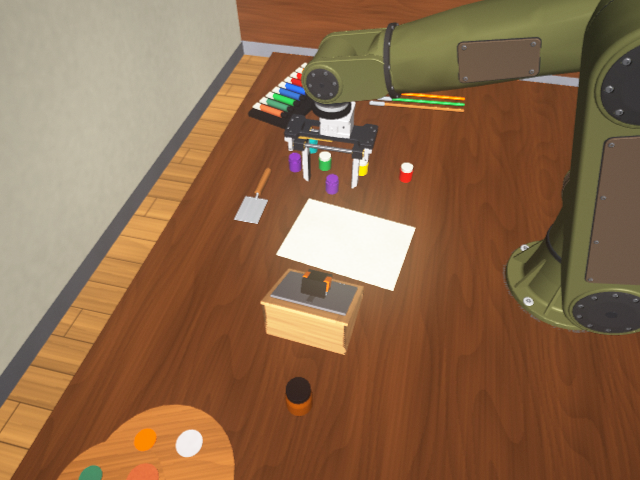

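View pics/wrist0.png

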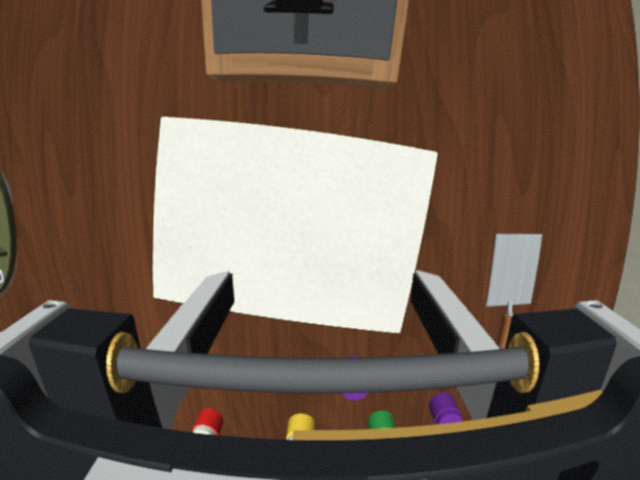

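The scene view shows the bin at about (362,212) with the orange buttons at (362,200), the sheet at (278,267), the green pot at (194,341) among the purple and turquoise decoys, and the ink jar at (412,195). The side view has the bin at (313,310), block at (317,284), green pot at (325,161) and ink at (298,397). The wrist view shows the sheet at (290,225) and the bin's low side at (305,65).

```bash
cat > h.py <<'E'
import numpy as np,cv2
def rays(m,uv,name):
    uv=np.atleast_2d(uv).astype(float);K=m["K"];x=(uv-[K[0,2],K[1,2]])/K[0,0]
    if name=="wrist":
        r=np.linalg.norm(x,axis=1,keepdims=True)+1e-12
        d=np.hstack([x/r*np.sin(r),np.cos(r)])
    else: d=np.hstack([x,np.ones((len(x),1))])
    return -m["R"].T@m["t"], d@m["R"]        # origin, world directions
def onz(m,uv,name,z):
    o,d=rays(m,uv,name);return o+d*((z-o[2])/d[:,2])[:,None]
def deep(m,uv,name,Z):
    uv=np.atleast_2d(np.int32(uv));o,d=rays(m,uv,name)
    zc=d@m["R"][2];return o+d*(Z[uv[:,1],uv[:,0]]/zc)[:,None]
def tri(*od):   # nearest point to rays, residual
    A=0;b=0
    for o,d in od:
        d=d/np.linalg.norm(d);P=np.eye(3)-np.outer(d,d);A=A+P;b=b+P@o
    X=np.linalg.solve(A,b);return X,[np.linalg.norm(np.cross(X-o,d/np.linalg.norm(d))) for o,d in od]
def blobs(p,lo,hi,amin=15,box=None):
    h=cv2.cvtColor(p,cv2.COLOR_BGR2HSV);k=cv2.inRange(h,lo,hi)
    if box: q=np.zeros_like(k);x0,y0,x1,y1=box;q[y0:y1,x0:x1]=k[y0:y1,x0:x1];k=q
    n,l,s,c=cv2.connectedComponentsWithStats(k)
    return [(s[i,4],c[i],l==i) for i in sorted(range(1,n),key=lambda i:-s[i,4]) if s[i,4]>=amin]
E
python3 - <<'E'
import pickle;from h import *
d=pickle.load(open("d0.pkl","rb"));np.set_printoptions(precision=1,suppress=True)
col={"green":((55,120,50),(80,255,255)),"yellow":((22,150,120),(32,255,255)),"orange":((5,200,150),(16,255,255)),"red":((0,180,110),(4,255,255)),"white":((10,0,200),(60,40,255)),"purple":((125,80,50),(150,255,255))}
boxes={"scene":(100,150,460,420),"side":(220,130,430,420),"wrist":(0,0,640,440)}
for n,(m,p,Z) in d.items():
    for c,(lo,hi) in col.items():
        for a,ct,k in blobs(p,lo,hi,15,boxes[n])[:4]:
            ys,xs=np.nonzero(k);P=deep(m,np.c_[xs,ys],n,Z);P=P[Z[ys,xs]>0]
            print(n,c,a,ct,np.median(P,0) if len(P) else None,P.min(0) if len(P) else "",P.max(0) if len(P) else "")
            if c=="white" and a>3000:
                r=cv2.minAreaRect(P[:,:2].astype(np.float32));print("  sheet",r)
# lid plate: grey pixels around bin
for n,box in(("scene",(310,165,415,260)),("side",(255,265,370,355)),("wrist",(200,0,410,85))):
    m,p,Z=d[n]
    x0,y0,x1,y1=box;u,v=np.meshgrid(np.arange(x0,x1),np.arange(y0,y1));uv=np.c_[u.ravel(),v.ravel()]
    P=deep(m,uv,n,Z);hsv=cv2.cvtColor(p,cv2.COLOR_BGR2HSV)[uv[:,1],uv[:,0]];ok=Z[uv[:,1],uv[:,0]]>0
    g=ok&(hsv[:,1]<70)&(hsv[:,2]>50)&(hsv[:,2]<150)&(P[:,2]>40)
    Q=P[g];
    for _ in range(5):
        c=Q.mean(0);w=np.linalg.svd(Q-c,full_matrices=False)[2][2];w*=np.sign(w[2]);e=abs((Q-c)@w);Q=Q[e<max(1.5,2*np.median(e))]
    print(n,"lid plane",len(Q),c,w.round(3),"tilt",np.arccos(w[2]),"dir",np.arctan2(w[1],w[0]),np.median(e))
    hgt=(P-c)@w
    b=ok&(hgt>10)&(hgt<60)&(P[:,2]>40)&(abs(P[:,:2]-c[:2]).max(1)<120)
    print("  block pts",b.sum(),P[b].min(0) if b.sum() else"",P[b].max(0)if b.sum() else"", np.percentile(hgt[b],[5,50,95]) if b.sum() else "")
E
```

```text
scene green 187 [195.2 348.2] [ 643.8 -287.9   21.1] [ 628.8 -299.     4.1] [ 648.2 -269.7   35.7]
scene yellow 252 [168.6 317.2] [ 535.9 -290.4   19. ] [ 479.7 -303.5   -0.7] [ 543.5 -267.2   35.6]
scene red 184 [143.2 284.9] [ 410.4 -288.9   18.5] [ 393.9 -302.7    2.6] [ 416.7 -269.9   36.5]
scene white 7481 [277.4 269.5] [526.3 -23.    2.7] [ 340.1 -139.2   -4.4] [669.9 110.2   8.3]
  sheet ((504.2254638671875, -13.206695556640625), (214.2487335205078, 307.8077392578125), 81.79109954833984)
scene white 261 [446.  154.4] [426.9 652.   49.5] [363.8 623.6  45.2] [488.2 704.7  53.7]
scene white 160 [192.5 332.8] [ 627.4 -280.4   44.7] [ 567.1 -295.5   -2.1] [ 643.4 -257.7   48.5]
scene white 130 [165.7 302.7] [ 521.  -284.5   44.9] [ 456.  -298.8    1.4] [ 537.  -269.4   49. ]
scene purple 540 [228.2 361.8] [ 721.4 -260.5   34.8] [ 653.2 -274.6   -3.2] [ 730.3 -223.1   48.5]
scene purple 416 [225.5 308.9] [ 598.2 -195.2   34.1] [ 523.7 -209.    -1. ] [ 607.4 -154.8   48.2]
side green 104 [324.4 165.2] [ 623.4 -265.5   16.6] [ 608.4 -278.7   -1.1] [ 641.5 -258.6   36. ]
side yellow 85
[... 1733 characters left out ...]
.9  22.6 318.8]
wrist purple 19 [353.2 356.6] [557.9  27.5 312.2] [ 555.9 -171.8    0.1] [591.9  28.8 314.1]
scene lid plane 1222 [544.5 205.7  88.6] [-0.  -0.5  0.9] tilt 0.4930468721373645 dir -1.6382175183216352 0.8925927288767451
  block pts 496 [505.4 171.5  88.9] [565.  224.2 135.6] [13.7 33.8 37.8]
side lid plane 1287 [527.8 217.9  94. ] [-0.  -0.5  0.9] tilt 0.5051874365646197 dir -1.6326768400247629 0.4691039411591505
  block pts 577 [502.4 174.2  98. ] [558.9 230.7 135.8] [12.9 33.1 36.7]
wrist lid plane 8036 [535.1 175.   69.7] [-0.  -0.5  0.9] tilt 0.505462111840857 dir -1.6316464154733095 0.4968862859969603
  block pts 859 [505.9 173.4  90.6] [558.7 193.2 116.8] [24.3 35.6 37. ]
```

Run:
```python
import cv2
p=cv2.imread("pics/scene0.png")[160:265,305:420];q=cv2.imread("pics/side0.png")[262:355,250:375]
cv2.imwrite("pics/crop0.png",cv2.hconcat([cv2.resize(p,(400,400),interpolation=cv2.INTER_CUBIC),cv2.resize(q,(400,400),interpolation=cv2.INTER_CUBIC)]))
```

```text
(no output)
```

View pics/crop0.png

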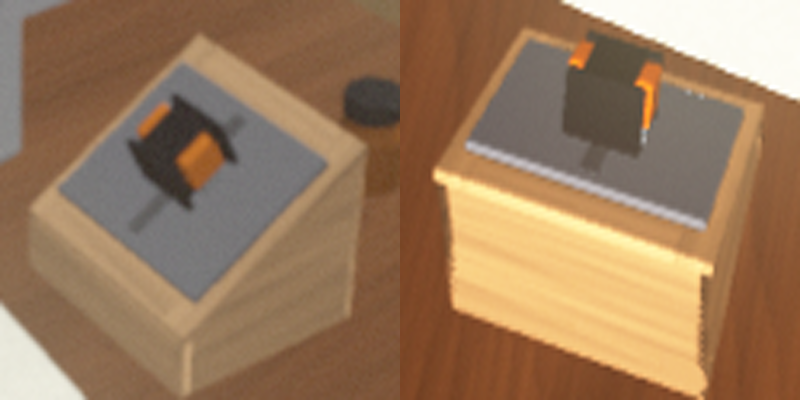

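The crop shows the block a bit above the slot's middle, both orange buttons on its ±x sides, and free space around. Next I work out the lid frame and where the block stands along it.

```bash
cat >> h.py <<'E'
def frame(yaw,tilt=0.5):
    x=np.array([np.cos(yaw),np.sin(yaw),0]);n=np.array([np.sin(yaw)*np.sin(tilt),-np.cos(yaw)*np.sin(tilt),np.cos(tilt)])
    return np.c_[x,np.cross(n,x),n]
def lid(m,p,Z,n,box,L,C):
    x0,y0,x1,y1=box;u,v=np.meshgrid(np.arange(x0,x1),np.arange(y0,y1));uv=np.c_[u.ravel(),v.ravel()]
    ok=Z[uv[:,1],uv[:,0]]>0;uv=uv[ok];P=deep(m,uv,n,Z);hsv=cv2.cvtColor(p,cv2.COLOR_BGR2HSV)[uv[:,1],uv[:,0]].astype(int)
    Q=(P-C)@L
    near=(abs(Q[:,0])<100)&(abs(Q[:,1])<90)
    g=near&(hsv[:,1]<70)&(hsv[:,2]>50)&(hsv[:,2]<150)&(abs(Q[:,2]-6)<5)
    w=near&(hsv[:,1]>90)&(hsv[:,0]<25)&(abs(Q[:,2])<5)
    t=near&(abs(Q[:,2]-42)<4);o=near&(hsv[:,1]>180)&(hsv[:,2]>130)&(hsv[:,0]>4)&(hsv[:,0]<18)&(Q[:,2]>12)
    pc=lambda k:(k.sum(),np.percentile(Q[k],[1,50,99],axis=0).round(1).tolist()) if k.sum()>5 else k.sum()
    print(n);[print("  ",a,pc(k)) for a,k in(("grey",g),("wood",w),("top",t),("orange",o))]
E
python3 - <<'E'
import pickle;from h import *
d=pickle.load(open("d0.pkl","rb"));np.set_printoptions(precision=1,suppress=True)
L=frame(-0.063);C=np.array([530,205,85.])
for n,box in(("scene",(300,150,425,270)),("side",(250,255,375,360)),("wrist",(190,0,420,95))): lid(*d[n],n,box,L,C)
for n,b in(("scene",(330,165,385,230)),("side",(295,265,340,300))):
    for a,ct,k in blobs(d[n][1],(4,170,110),(18,255,255),5,b)[:3]:
        ys,xs=np.nonzero(k);P=deep(d[n][0],np.c_[xs,ys],n,d[n][2]);Q=(P-C)@L;print(n,a,ct,np.median(Q,0),np.percentile(Q,5,axis=0),np.percentile(Q,95,axis=0))
E
```

```text
scene
   grey (np.int64(1425), [[-71.3, -57.2, 1.1], [27.6, -10.2, 2.8], [82.6, 65.2, 7.7]])
   wood (np.int64(854), [[-83.3, -79.2, -5.0], [31.4, -10.4, -3.2], [93.7, 89.2, 0.9]])
   top (np.int64(152), [[-19.5, -14.4, 38.0], [6.1, 8.4, 38.9], [32.8, 30.6, 41.7]])
   orange (np.int64(99), [[-23.3, -3.7, 20.2], [30.3, 8.4, 35.1], [35.2, 20.1, 40.7]])
side
   grey (np.int64(1213), [[-74.4, -52.2, 1.0], [-18.4, 26.9, 1.9], [76.7, 67.1, 4.2]])
   wood (np.int64(699), [[-86.2, -76.7, -5.0], [-18.7, 70.5, -4.1], [88.9, 89.7, 0.4]])
   top (np.int64(64), [[-16.4, -10.9, 38.0], [2.4, 9.8, 38.5], [23.8, 34.4, 39.4]])
   orange (np.int64(67), [[-26.5, 0.8, 15.3], [-20.5, 18.9, 35.9], [28.9, 32.1, 38.1]])
wrist
   grey (np.int64(3270), [[-71.4, -55.4, 1.0], [5.8, -33.1, 1.5], [79.2, -6.2, 3.0]])
   wood (np.int64(1770), [[-83.1, -78.2, -5.0], [5.6, -64.8, -4.6], [91.3, -4.7, 0.4]])
   top (np.int64(30), [[-9.6, -14.0, 38.0], [4.1, -9.6, 38.2], [27.0, -3.9, 39.2]])
   orange 0
scene 103 [362.  201.2] [30.5  8.3 33.9] [20.1 -3.4 21.2] [33.8 20.7 39.4]
scene 20 [348.5 191.5] [-19.    8.4  36.9] [-23.3  -2.5  34.3] [-16.2  17.6  39.1]
side 57 [327.4 282.4] [-23.8  20.1  35.5] [-26.4   2.1  20.7] [-16.1  31.7  37.3]
side 26 [306.2 274.3] [24.1 12.8 36.5] [20.8  1.4 34.8] [29.  22.8 37.9]
```

jog_arm(
  rows=[-0.2, 1.6, -0.3, 0.0625, 0, 0, 0, -0.2, 1.6, -0.3, 0.0625, 0, 0, 0, -0.2, 1.6, -0.3, 0.0625, 0, 0, 0, -0.2, 1.6, -0.3, 0.0625, 0, 0, 0, -0.2, 1.6, -0.3, 0.0625, 0, 0, 0, -0.2, 1.6, -0.3, 0.0625, 0, 0, 0, -0.2, 1.6, -0.3, 0.0625, 0, 0, 0, -0.2, 1.6, -0.3, 0.0625, 0, 0, 0, -0.1, 1.7, -0.4, 0, 0, -0.0315, 0, -0.1, 1.8, -0.3, 0, 0, -0.0315, 0, 0, 0, 0, 0, 0, 0, 0, 0, 0, 0, 0, 0, 0, 0],
)

```text
clock: 1.15
eef_pos: [531.7, 163.3, 182.3]
eef_rot: [-3.141, -0.5, 1.51]
wrist_force: [-0.8, -0.2, 0.2]
finger_gap: 93.9
finger_force: 0.0
```

Run:
```python
from cell import manip
from h import *;import pickle
np.set_printoptions(precision=1,suppress=True)
s=manip.read_state();print(s["clock"],s["eef_pos"],s["eef_rot"].round(4),s["joints"].round(2))
L=frame(-0.063);C=np.array([530,205,85.])+L@[4,5.5,-4]
d={}
for n,box in(("wrist",(0,0,640,480)),("side",(250,255,375,360))):
    m=manip.camera_model(n);p,Z=manip.camera(n);d[n]=(m,p,Z)
    lid(m,p,Z,n,box,L,C)
    cv2.imwrite(f"pics/{n}1.png",p)
pickle.dump(d,open("d1.pkl","wb"))
```

```text
1.15 [531.7 163.3 182.3] [-3.1 -0.5  1.5] [ 0.   0.3  1.7  0.5  1.2 -0.1]
wrist
   grey (np.int64(23249), [[-75.5, -60.6, 3.1], [0.5, 11.7, 4.7], [75.2, 60.6, 6.3]])
   wood (np.int64(13027), [[-87.5, -83.8, -2.9], [0.3, 64.8, -1.3], [87.1, 86.1, 0.5]])
   top (np.int64(4968), [[-27.0, -19.0, 38.3], [-0.2, 5.4, 40.4], [26.3, 27.6, 42.1]])
   orange (np.int64(1188), [[-27.1, -7.9, 20.6], [16.5, 6.3, 39.5], [26.7, 21.5, 41.3]])
side
   grey (np.int64(1524), [[-78.3, -58.1, 3.7], [-18.8, 20.1, 5.7], [73.2, 61.0, 7.9]])
   wood (np.int64(1072), [[-90.5, -83.6, -4.4], [-21.8, 67.8, -0.4], [85.3, 88.3, 2.8]])
   top (np.int64(296), [[-29.7, -19.3, 38.2], [-3.8, 7.9, 41.2], [23.5, 30.0, 43.3]])
   orange (np.int64(68), [[-30.1, -4.8, 20.7], [-24.3, 13.2, 40.0], [24.8, 28.2, 42.0]])
```

View pics/wrist1.png

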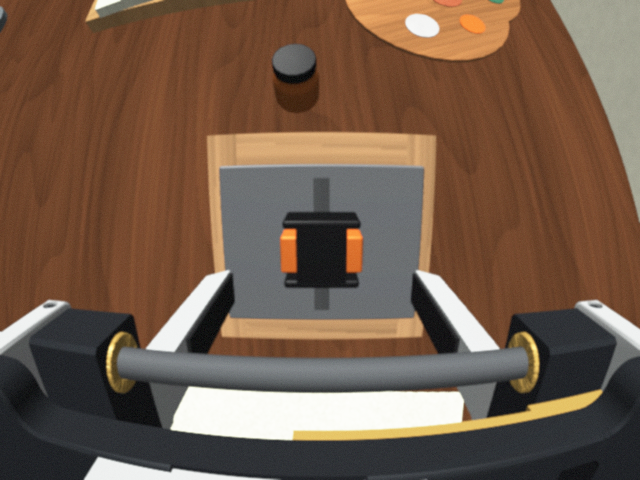

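The lid is centred and square under the tool; the block is at about (322,248), with buttons at (289,250) and (353,250). The block centre is about 5 mm up the slot, so I go straight down the normal.

jog_arm(
  rows=[0.03, 0.54, -0.99, 0, 0, 0, 0, 0.03, 0.54, -0.99, 0, 0, 0, 0, 0.03, 0.54, -0.99, 0, 0, 0, 0, 0.03, 0.54, -0.99, 0, 0, 0, 0, 0.03, 0.54, -0.99, 0, 0, 0, 0, 0.03, 0.54, -0.99, 0, 0, 0, 0, 0.03, 0.54, -0.99, 0, 0, 0, 0, 0.03, 0.54, -0.99, 0, 0, 0, 0, 0, 0, 0, 0, 0, 0, 0, 0, 0, 0, 0, 0, 0, 0],
)

```text
clock: 2.08
eef_pos: [534.2, 206.5, 102.7]
eef_rot: [-3.141, -0.5, 1.508]
wrist_force: [-0.9, -0.2, -0.8]
finger_gap: 93.8
finger_force: 0.0
```

Run:
```python
from cell import manip
from h import *
np.set_printoptions(precision=1,suppress=True)
s=manip.read_state();print(s["clock"],s["eef_pos"],s["wrist_force"])
L=frame(-0.063);C=np.array([530,205,85.])+L@[4,5.5,-4];print((s["eef_pos"]-C)@L)
m=manip.camera_model("wrist");p,Z=manip.camera("wrist");lid(m,p,Z,"wrist",(0,0,640,480),L,C)
cv2.imwrite("pics/wrist2.png",p)
```

```text
2.0833 [534.2 206.5 102.7] [-0.9 -0.2 -0.8]
[ 0.1  4.5 18.7]
wrist
   grey (np.int64(6154), [[-75.1, -41.2, 3.3], [-0.2, 27.6, 4.8], [75.9, 59.4, 9.7]])
   wood (np.int64(17628), [[-87.7, -83.8, -2.8], [1.3, 67.0, -1.3], [87.0, 86.5, 0.3]])
   top (np.int64(11302), [[-51.0, -17.8, 38.3], [-0.1, 7.2, 40.5], [52.0, 27.6, 44.9]])
   orange (np.int64(2163), [[-27.2, -8.2, 25.9], [16.5, 4.4, 39.7], [26.7, 22.5, 41.3]])
```

View pics/wrist2.png

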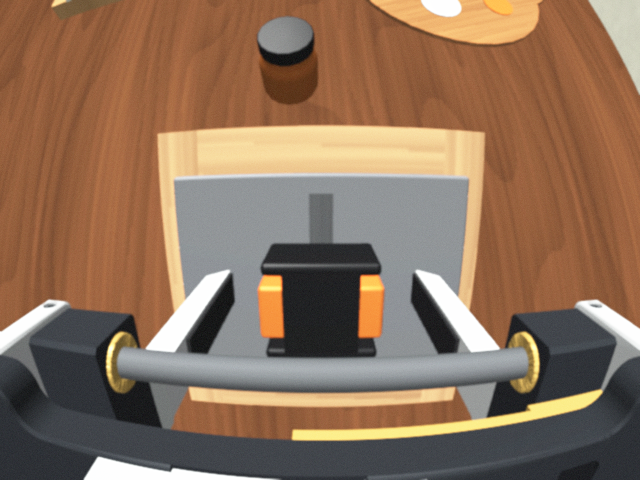

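jog_arm(
  rows=[0, 0, 0, 0, 0, 0, 1, 0, 0, 0, 0, 0, 0, 1, 0, 0, 0, 0, 0, 0, 1, 0, 0, 0, 0, 0, 0, 1, 0, 0, 0, 0, 0, 0, 1, 0, 0, 0, 0, 0, 0, 1, 0, 0, 0, 0, 0, 0, 1, 0, 0, 0, 0, 0, 0, 1, 0, 0, 0, 0, 0, 0, 1, 0, 0, 0, 0, 0, 0, 1],
  newtons=50,
)

```text
clock: 2.97
eef_pos: [534.5, 206.0, 103.8]
eef_rot: [3.141, -0.5, 1.508]
wrist_force: [-2.9, -4.0, 7.9]
finger_gap: 40.6
finger_force: 50.0
```

Both buttons are fully in (gap about 41 mm at 50 N). Next I lift along the normal.

jog_arm(
  rows=[0, 0, 0, 0, 0, 0, 1, -0.015, -0.24, 0.44, 0, 0, 0, 1, -0.015, -0.24, 0.44, 0, 0, 0, 1, -0.015, -0.24, 0.44, 0, 0, 0, 1, -0.015, -0.24, 0.44, 0, 0, 0, 1, -0.015, -0.24, 0.44, 0, 0, 0, 1, -0.015, -0.24, 0.44, 0, 0, 0, 1, -0.03, -0.48, 0.88, 0, 0, 0, 1, -0.03, -0.48, 0.88, 0, 0, 0, 1, -0.03, -0.48, 0.88, 0, 0, 0, 1, -0.03, -0.48, 0.88, 0, 0, 0, 1, -0.03, -0.48, 0.88, 0, 0, 0, 1, -0.03, -0.48, 0.88, 0, 0, 0, 1, 0, 0, 0, 0, 0, 0, 1],
)

```text
clock: 4.13
eef_pos: [532.4, 162.2, 184.6]
eef_rot: [3.138, -0.5, 1.509]
wrist_force: [-0.5, -0.2, -2.4]
finger_gap: 40.7
finger_force: 50.0
```

Run:
```python
from cell import manip
from h import *
np.set_printoptions(precision=2,suppress=True)
s=manip.read_state();print(s)
a=manip.camera("side")[0][200:360,220:400];b=manip.camera("wrist")[0]
cv2.imwrite("pics/lift.png",cv2.hconcat([cv2.resize(a,(360,320)),cv2.resize(b,(427,320))]))
```

```text
{'clock': 4.1333, 'joints': array([-0.  ,  0.3 ,  1.66,  0.54,  1.19, -0.15]), 'qd': array([ 0.02,  0.03,  0.02,  0.01, -0.04, -0.01]), 'effort': array([ -0.22, -51.75, -33.2 ,   1.34,   0.76,   0.07]), 'eef_pos': array([532.39, 162.16, 184.57]), 'eef_rot': array([ 3.14, -0.5 ,  1.51]), 'wrist_force': array([-0.47, -0.24, -2.4 ]), 'moment': array([-0.42, -0.01,  0.02]), 'finger_force': 49.99747395515442, 'finger_gap': 40.72178058698646}
```

View pics/lift.png

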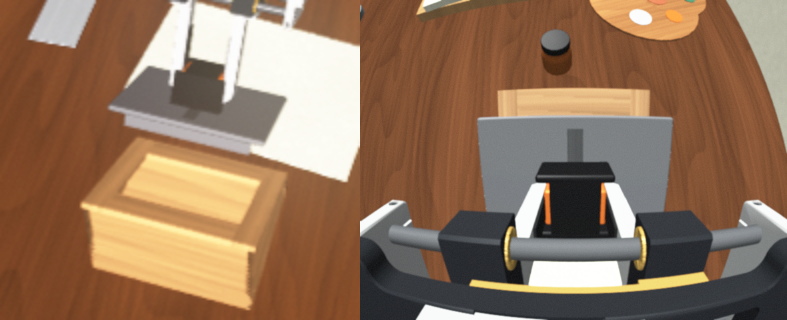

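The side crop shows the lid held clear of the open bin, and the wrist view shows both buttons pinched in. Next I carry it over the sheet while levelling.

jog_arm(
  rows=[-0.24, -1.73, 0, -0.0625, 0, 0, 1, -0.24, -1.73, 0, -0.0625, 0, 0, 1, -0.24, -1.73, 0, -0.0625, 0, 0, 1, -0.24, -1.73, 0, -0.0625, 0, 0, 1, -0.24, -1.73, 0, -0.0625, 0, 0, 1, -0.24, -1.73, -1, -0.0625, 0, 0, 1, -0.24, -1.73, -1.5, -0.0625, 0, 0, 1, -0.24, -1.73, -1.5, -0.0625, 0, 0, 1, -0.24, -1.73, -1.5, 0, 0, 0, 1, -0.24, -1.73, -1.5, 0, 0, 0, 1, 0, 0, -1, 0, 0, 0, 1, 0, 0, -1, 0, 0, 0, 1, 0, 0, -0.5, 0, 0, 0, 1, 0, 0, 0, 0, 0, 0, 1, 0, 0, 0, 0, 0, 0, 1],
)

```text
clock: 5.48
eef_pos: [507.8, -9.4, 87.5]
eef_rot: [3.112, -0.001, 1.516]
wrist_force: [0.2, 1.3, -2.2]
finger_gap: 40.6
finger_force: 50.0
```

Run:
```python
from cell import manip
from h import *
np.set_printoptions(precision=3,suppress=True)
s=manip.read_state();print(s["clock"],s["eef_pos"],s["eef_rot"])
for n,box in(("side",(230,120,430,330)),("wrist",(0,0,640,480))):
    m=manip.camera_model(n);p,Z=manip.camera(n)
    x0,y0,x1,y1=box;u,v=np.meshgrid(np.arange(x0,x1),np.arange(y0,y1));uv=np.c_[u.ravel(),v.ravel()];uv=uv[Z[uv[:,1],uv[:,0]]>0]
    P=deep(m,uv,n,Z);h=cv2.cvtColor(p,cv2.COLOR_BGR2HSV)[uv[:,1],uv[:,0]]
    Q=P[(h[:,1]<80)&(h[:,2]>45)&(h[:,2]<160)&(P[:,2]>70)&(P[:,2]<115)&(abs(P[:,0]-s["eef_pos"][0])<95)&(abs(P[:,1]-s["eef_pos"][1])<80)]
    c=np.median(Q,0);Q=Q[abs(Q[:,2]-c[2])<8]
    for _ in range(5):
        c=Q.mean(0);w=np.linalg.svd(Q-c,full_matrices=False)[2][2];w*=np.sign(w[2]);e=abs((Q-c)@w);Q=Q[e<max(1.5,2.5*np.median(e))]
    r=cv2.minAreaRect(Q[:,:2].astype(np.float32));print(n,len(Q),w,r,"plane z at tcp",c[2]-((s["eef_pos"][:2]-c[:2])@w[:2])/w[2])
    k=blobs(p,(10,0,190),(60,50,255),2000)
```

```text
5.4833 [507.849  -9.389  87.545] [ 3.112 -0.001  1.516]
side 150 [-0.005  0.207  0.978] ((503.15264892578125, -7.5700531005859375), (49.91217041015625, 61.44528579711914), 88.55692291259766) plane z at tcp 105.13991618817863
wrist 28337 [-0.029  0.001  1.   ] ((509.9832763671875, 6.569507598876953), (85.32169342041016, 153.91961669921875), 86.9605712890625) plane z at tcp 72.52921474705637
```

jog_arm(
  rows=[0, 0, -0.8, 0, 0.01, 0, 1, 0, 0, -0.8, 0, 0.01, 0, 1, 0, 0, -0.8, 0, 0.009, 0, 1, 0, 0, -0.8, 0, 0, 0, 1, 0, 0, -0.4, 0, 0, 0, 1, 0, 0, -0.2, 0, 0, 0, 1, 0, 0, 0, 0, 0, 0, 1, 0, 0, 0, 0, 0, 0, 1],
)

```text
clock: 6.25
eef_pos: [507.8, -10.0, 49.5]
eef_rot: [3.14, 0.001, 1.516]
wrist_force: [-0.3, -0.4, -2.8]
finger_gap: 40.4
finger_force: 50.0
```

jog_arm(
  rows=[0, 0, -0.15, 0, 0, 0, 1, 0, 0, -0.15, 0, 0, 0, 1, 0, 0, -0.15, 0, 0, 0, 1, 0, 0, -0.1, 0, 0, 0, 1, 0, 0, 0, 0, 0, 0, 1, 0, 0, 0, 0, 0, 0, 1],
)

```text
clock: 6.75
eef_pos: [507.7, -10.0, 43.9]
eef_rot: [3.14, 0.001, 1.516]
wrist_force: [-0.5, -0.2, -2.5]
finger_gap: 40.4
finger_force: 50.0
```

jog_arm(
  rows=[0, 0, -0.1, 0, 0, 0, 1, 0, 0, 0, 0, 0, 0, 1, 0, 0, -0.1, 0, 0, 0, 1, 0, 0, 0, 0, 0, 0, 1],
)

```text
clock: 7.08
eef_pos: [507.6, -10.0, 41.8]
eef_rot: [3.14, 0.001, 1.516]
wrist_force: [0.2, 0.9, -1.8]
finger_gap: 40.2
finger_force: 50.0
```

jog_arm(
  rows=[0, 0, -0.1, 0, 0, 0, 1, 0, 0, 0, 0, 0, 0, 1, 0, 0, 0, 0, 0, 0, 1],
)

```text
clock: 7.33
eef_pos: [507.8, -10.0, 41.0]
eef_rot: [3.14, 0.001, 1.516]
wrist_force: [-0.3, 0.4, -2.2]
finger_gap: 40.5
finger_force: 50.0
```

jog_arm(
  rows=[0, 0, -0.1, 0, 0, 0, 1, 0, 0, 0, 0, 0, 0, 1, 0, 0, -0.1, 0, 0, 0, 1, 0, 0, 0, 0, 0, 0, 1],
)

```text
clock: 7.67
eef_pos: [507.9, -10.0, 40.6]
eef_rot: [3.14, 0.001, 1.516]
wrist_force: [-9.9, -0.1, 22.7]
finger_gap: 41.1
finger_force: 50.0
```

Contact with about 25 N. I ease off slightly, hold, open and retreat.

jog_arm(
  rows=[0, 0, 0.05, 0, 0, 0, 1, 0, 0, 0, 0, 0, 0, 1, 0, 0, 0, 0, 0, 0, 1, 0, 0, 0, 0, 0, 0, 0.5, 0, 0, 0, 0, 0, 0, 0, 0, 0, 0, 0, 0, 0, 0, 0, 0, 0, 0, 0, 0, 0, 0, 0, 0, 0, 0, 0, 0, 0, 0, 0, 0, 0, 0, 0, 0, 0.5, 0, 0, 0, 0, 0, 0, 1, 0, 0, 0, 0, 0, 0, 2, 0, 0, 0, 0, 0, 0, 2, 0, 0, 0, 0, 0, 0, 2, 0, 0, 0, 0, 0, 0, 2, 0, 0, 0, 0, 0, 0, 1, 0, 0, 0, 0, 0, 0, 0, 0, 0, 0, 0],
)

```text
invalid input
```

Run:
```python
from cell import manip
from h import *
np.set_printoptions(precision=1,suppress=True)
s=manip.read_state();print(s["clock"],s["eef_pos"])
o={}
for n,bx in(("scene",(100,150,460,420)),("side",(220,110,430,420)),("wrist",(0,0,640,480))):
    m=manip.camera_model(n);p,Z=manip.camera(n);o[n]=(m,p,Z)
    bl=blobs(p,(55,120,50),(80,255,255),15,bx)
    for a,ct,k in bl[:2]:
        ys,xs=np.nonzero(k);P=deep(m,np.c_[xs,ys],n,Z);print(n,a,ct,np.median(P,0))
# cap of the green pot: white blob just above green, triangulated scene x side
caps=[]
for n,box in(("scene",(182,322,206,346)),("side",(312,145,338,166))):
    m,p,Z=o[n];a,ct,k=blobs(p,(0,0,140),(179,110,255),15,box)[0];ys,xs=np.nonzero(k);P=deep(m,np.c_[xs,ys],n,Z);
    T=P[(P[:,2]>41)&(P[:,2]<50)];uv=np.c_[xs,ys][(P[:,2]>41)&(P[:,2]<50)].mean(0);print(n,"cap",a,ct,T.mean(0),np.percentile(T,[2,98],axis=0));caps.append((m,uv,n))
print(tri(*[(lambda od:(od[0],od[1][0]))(rays(m,uv,n)) for m,uv,n in caps]))
# lid on sheet from the wrist
m,p,Z=o["wrist"];h=cv2.cvtColor(p,cv2.COLOR_BGR2HSV);v,u=np.nonzero((h[...,1]<70)&(h[...,2]>50)&(h[...,2]<150)&(Z>0));P=deep(m,np.c_[u,v],"wrist",Z)
P=P[(abs(P[:,0]-508)<110)&(abs(P[:,1]+15)<90)&(abs(P[:,2]-27)<8)];print("lid",len(P),np.median(P,0),cv2.minAreaRect(P[:,:2].astype(np.float32)))
cv2.imwrite("pics/laid.png",cv2.hconcat([cv2.resize(o["scene"][1][130:410,100:460],(400,311)),cv2.resize(p,(400,311))]))
```

```text
7.6667 [507.9 -10.   40.6]
scene 181 [195.2 348.3] [ 643.8 -288.2   21.2]
side 81 [323.1 165.5] [ 626.9 -264.5   15.2]
scene cap 311 [192.7 334.5] [ 630.9 -282.2   44.8] [[ 615.3 -296.8   41.8]
 [ 644.9 -267.2   47.6]]
side cap 77 [322.8 155.7] [ 630.  -277.9   44.3] [[ 621.8 -293.4   41.4]
 [ 638.5 -264.9   47.3]]
(array([ 629.9, -281. ,   42.6]), [np.float64(1.0377508641736777), np.float64(1.0377508641735642)])
lid 30238 [510.5  21.5  25.5] ((508.8791198730469, 5.8709259033203125), (85.71540832519531, 154.45645141601562), 86.87982940673828)
```

View pics/laid.png

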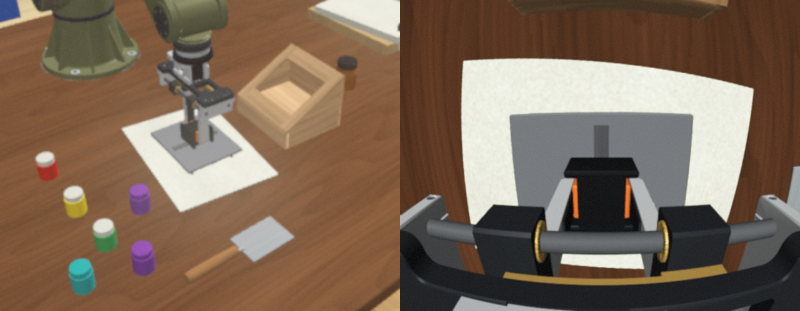

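The lid lies on the middle of the sheet, still held. My last rows were malformed and refused, so here is the release again.

jog_arm(
  rows=[0, 0, 0.05, 0, 0, 0, 1, 0, 0, 0, 0, 0, 0, 1, 0, 0, 0, 0, 0, 0, 1, 0, 0, 0, 0, 0, 0, 0, 0, 0, 0, 0, 0, 0, 0, 0, 0, 0, 0, 0, 0, 0, 0, 0, 0, 0, 0, 0, 0, 0, 0, 0, 0, 0, 0, 0, 0, 0, 0, 0, 0, 0, 0, 0, 0, 0, 0, 0, 0, 0, 0, 0, 0, 0, 0, 0, 0, 0, 0, 1, 0, 0, 0, 0, 0, 0, 2, 0, 0, 0, 0, 0, 0, 3, 0, 0, 0, 0, 0, 0, 3, 0, 0, 0, 0, 0, 0, 3, 0, 0, 0, 0],
)

```text
clock: 9.15
eef_pos: [507.4, -10.0, 161.6]
eef_rot: [3.14, 0.001, 1.516]
wrist_force: [0.3, -0.5, -0.1]
finger_gap: 94.0
finger_force: 0.0
```

jog_arm(
  rows=[0.88, -1.94, 0, 0, 0, 0, 0.36, 0.88, -1.94, 0, 0, 0, 0, 0.36, 0.88, -1.94, 0, 0, 0, 0, 0.36, 0.88, -1.94, 0, 0, 0, 0, 0.36, 0.88, -1.94, 0, 0, 0, 0, 0.36, 0.88, -1.94, 0, 0, 0, 0, 0.36, 0.88, -1.94, 0, 0, 0, 0, 0.36, 0.88, -1.94, 0, 0, 0, 0, 0.36, 0.88, -1.94, 0, 0, 0, 0, 0.36, 0.88, -1.94, 0, 0, 0, 0, 0.36, 0.88, -1.94, -1, 0, 0, 0, 0.36, 0.88, -1.94, -1, 0, 0, 0, 0.36, 0.88, -1.94, -1, 0, 0, 0, 0.36, 0.86, -1.88, -1, 0, 0, 0, 0.36, 0, 0, 0, 0, 0, 0, 0.36, 0, 0, 0, 0, 0, 0, 0.36, 0, 0, 0, 0, 0, 0, 0.36],
)

```text
clock: 10.57
eef_pos: [630.7, -280.4, 120.3]
eef_rot: [3.14, 0.001, 1.516]
wrist_force: [0.3, 0.8, 0.0]
finger_gap: 60.2
finger_force: 0.0
```

Run:
```python
from cell import manip
from h import *
np.set_printoptions(precision=1,suppress=True)
s=manip.read_state();print(s["clock"],s["eef_pos"],s["eef_rot"],s["finger_gap"])
m=manip.camera_model("wrist");p,Z=manip.camera("wrist");sc=manip.camera("scene")[0];ms=manip.camera_model("scene")
h=cv2.cvtColor(p,cv2.COLOR_BGR2HSV)
v,u=np.nonzero((Z>0)&(h[...,1]<110)&(h[...,2]>130));P=deep(m,np.c_[u,v],"wrist",Z)
k=(np.linalg.norm(P[:,:2]-[630,-281],axis=1)<26)&(abs(P[:,2]-45)<6);T=P[k];print("cap",k.sum(),T.mean(0),np.percentile(T,[1,99],axis=0),cv2.minEnclosingCircle(T[:,:2].astype(np.float32)))
for c,lo,hi in(("purple",(125,80,50),(150,255,255)),("turq",(84,120,60),(98,255,255)),("green",(55,120,40),(80,255,255))):
    for a,ct,kk in blobs(p,lo,hi,40)[:3]:
        ys,xs=np.nonzero(kk);Q=deep(m,np.c_[xs,ys],"wrist",Z);Q=Q[Z[ys,xs]>0];print(c,a,ct,np.percentile(Q,[3,97],axis=0))
cv2.imwrite("pics/pot.png",cv2.hconcat([cv2.resize(sc[130:410,100:460],(400,311)),cv2.resize(p,(400,300)) if 0 else cv2.resize(p,(400,311))]))
```

```text
10.5667 [ 630.7 -280.4  120.3] [3.1 0.  1.5] 60.23213909967271
cap 1678 [ 628.1 -279.2   43.4] [[ 612.9 -294.9   40.4]
 [ 642.9 -264.    45. ]] ((628.150390625, -279.8117980957031), 16.662433624267578)
purple 2328 [427.3 205.5] [[ 693.5 -268.6    4.6]
 [ 723.9 -238.2   44.7]]
purple 2200 [252.2 123.6] [[ 573.4 -204.7   17.5]
 [ 603.9 -174.9   44.8]]
turq 731 [380.9 324.5] [[ 660.7 -360.7    3.9]
 [ 681.  -289.3  137.6]]
green 419 [318.8 223.9] [[ 613.1 -274.7    2.5]
 [ 644.3 -262.2   33.1]]
```

View pics/pot.png

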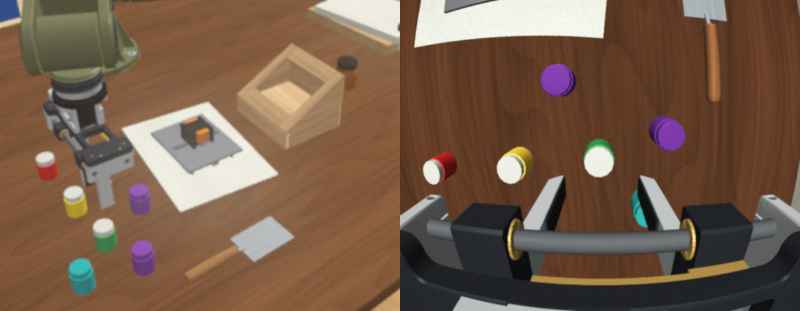

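The green pot stands between the fingers, clear of neighbours: the wrist pane has its cap at (598,160) and the right purple pot at (667,132), and the scene pane shows the lid flat with its buttons out. I go down and grip.

jog_arm(
  rows=[-0.23, 0.09, 0, 0, 0, 0, 0.36, 0, 0, -2, 0, 0, 0, 0.36, 0, 0, -2, 0, 0, 0, 0.36, 0, 0, -2, 0, 0, 0, 0.36, 0, 0, -2, 0, 0, 0, 0.36, 0, 0, -1.5, 0, 0, 0, 0.36, 0, 0, -0.6, 0, 0, 0, 0.36, 0, 0, 0, 0, 0, 0, 0.36, 0, 0, 0, 0, 0, 0, 0.36, 0, 0, 0, 0, 0, 0, 0.9, 0, 0, 0, 0, 0, 0, 0.9, 0, 0, 0, 0, 0, 0, 0.9, 0, 0, 0, 0, 0, 0, 0.9, 0, 0, 0, 0, 0, 0, 0.9, 0, 0, 0, 0, 0, 0, 0.9],
  newtons=15,
)

```text
clock: 11.92
eef_pos: [628.6, -280.2, 19.0]
eef_rot: [3.14, 0.001, 1.515]
wrist_force: [-1.8, 0.9, 5.0]
finger_gap: 35.7
finger_force: 15.0
```

jog_arm(
  rows=[0, 0, 2.5, 0, 0, 0, 0.9, 0, 0, 2.5, 0, 0, 0, 0.9, 0, 0, 2.5, 0, 0, 0, 0.9, 0, 0, 2.5, 0, 0, 0, 0.9, -0.59, 3.07, 2, 0, 0, 0, 0.9, -0.59, 3.07, 2, 0, 0, 0, 0.9, -0.59, 3.07, 2, 0, 0, 0, 0.9, -0.59, 3.07, 2, 0, 0, 0, 0.9, -0.59, 3.07, 0, 0, 0, 0, 0.9, -0.59, 3.07, 0, 0, 0, 0, 0.9, -0.59, 3.07, 0, 0, 0, 0, 0.9, -0.59, 3.07, 0, 0, 0, 0, 0.9, -0.59, 3.07, 0, 0, 0, 0, 0.9, -0.59, 3.07, 0, 0, 0, 0, 0.9, -0.59, 3.07, 0, 0, 0, 0, 0.9, -0.59, 3.07, 0, 0, 0, 0, 0.9, -0.59, 3.07, 0, 0, 0, 0, 0.9, -0.59, 3.07, 0, 0, 0, 0, 0.9, -0.59, 3.07, 0, 0, 0, 0, 0.9, -0.59, 3.07, 0, 0, 0, 0, 0.9],
)

```text
clock: 13.58
eef_pos: [533.4, 212.5, 198.4]
eef_rot: [3.14, 0.001, 1.516]
wrist_force: [-0.1, 0.3, 0.2]
finger_gap: 35.5
finger_force: 15.0
```

jog_arm(
  rows=[0, 0, 0, 0, 0, 0, 0.9, 0, 0, 0, 0, 0, 0, 0.9],
)

```text
clock: 13.75
eef_pos: [533.5, 212.2, 198.3]
eef_rot: [3.141, 0.001, 1.518]
wrist_force: [-0.1, -0.6, -0.6]
finger_gap: 35.8
finger_force: 15.0
```

Run:
```python
from cell import manip
from h import *
np.set_printoptions(precision=1,suppress=True)
s=manip.read_state();print(s["clock"],s["eef_pos"],s["eef_rot"],s["finger_gap"],s["finger_force"])
# bin from wood pixels: rim plane and its extents in the bin frame
L=frame(-0.063);C=np.array([530,205,85.])+L@[4,5.5,-4];print("C",C)
for n in("wrist","side"):
    m=manip.camera_model(n);p,Z=manip.camera(n);cv2.imwrite(f"pics/bin_{n}.png",p)
    v,u=np.nonzero(Z>0);P=deep(m,np.c_[u,v],n,Z);Q=(P-C)@L;h=cv2.cvtColor(p,cv2.COLOR_BGR2HSV)[v,u]
    k=(abs(Q[:,2])<6)&(abs(Q[:,0])<100)&(abs(Q[:,1])<95)&(h[:,1]>70)&(h[:,0]<28);print(n,k.sum(),np.percentile(Q[k],[0.5,50,99.5],axis=0))
    B=P-C;f=np.array([[np.cos(-.063),np.sin(-.063)],[-np.sin(-.063),np.cos(-.063)]]);xy=B[:,:2]@f.T
    g=(abs(P[:,2]-32)<5)&(abs(xy)<70).all(1);print("  floor",g.sum(),np.median(P[g,2]) if g.sum() else"",np.percentile(xy[g],[1,99],axis=0) if g.sum() else "")
    for a,ct,kk in blobs(p,(55,120,40),(80,255,255),15)[:1]:
        ys,xs=np.nonzero(kk);G=deep(m,np.c_[xs,ys],n,Z);print("  green",a,np.percentile(G,[3,50,97],axis=0))
```

```text
13.75 [533.5 212.2 198.3] [3.1 0.  1.5] 35.759595210116835 14.999567717313766
C [534.4 211.5  84.1]
wrist 17849 [[-87.8 -79.8  -5.2]
 [ -1.1  59.2  -1.4]
 [ 87.3  87.    0.2]]
  floor 11887 30.56481428045339 [[-68.6 -45.6]
 [ 68.6  36.7]]
  green 1501 [[516.9 214.7 183.6]
 [534.7 228.  203.2]
 [550.9 230.3 212.5]]
side 2272 [[-90.4 -83.9  -5.7]
 [ -6.   35.6  -0.6]
 [ 85.   88.6   1.8]]
  floor 1175 31.417232416028583 [[-58.6 -55.6]
 [ 68.8  -2.4]]
  green 171 [[517.1 219.3 182.6]
 [529.  226.8 198.3]
 [546.6 229.8 212.7]]
```

View pics/bin_wrist.png

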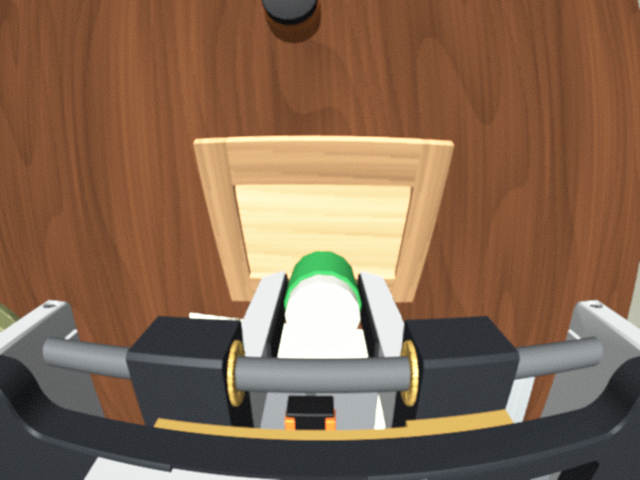

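The pot is held upright at (322,290) and centred over the open mouth. Next I lower it.

jog_arm(
  rows=[0, 0, -1.5, 0, 0, 0, 0.9, 0, 0, -2, 0, 0, 0, 0.9, 0, 0, -2, 0, 0, 0, 0.9, 0, 0, -2, 0, 0, 0, 0.9, 0, 0, -2, 0, 0, 0, 0.9, 0, 0, -2, 0, 0, 0, 0.9, 0, 0, -1.5, 0, 0, 0, 0.9, 0, 0, -0.8, 0, 0, 0, 0.9, 0, 0, -0.3, 0, 0, 0, 0.9, 0, 0, 0, 0, 0, 0, 0.9, 0, 0, 0, 0, 0, 0, 0.9],
)

```text
clock: 14.77
eef_pos: [534.5, 210.9, 58.3]
eef_rot: [3.139, 0.0, 1.515]
wrist_force: [0.1, 0.2, -0.4]
finger_gap: 36.0
finger_force: 15.0
```

jog_arm(
  rows=[0, 0, -0.15, 0, 0, 0, 0.9, 0, 0, -0.1, 0, 0, 0, 0.9, 0, 0, 0, 0, 0, 0, 0.9],
)

```text
clock: 15.02
eef_pos: [534.1, 211.1, 55.3]
eef_rot: [3.14, 0.001, 1.516]
wrist_force: [1.5, -0.3, 0.3]
finger_gap: 35.4
finger_force: 15.0
```

jog_arm(
  rows=[0, 0, -0.15, 0, 0, 0, 0.9, 0, 0, -0.1, 0, 0, 0, 0.9, 0, 0, 0, 0, 0, 0, 0.9],
)

```text
clock: 15.27
eef_pos: [533.9, 211.1, 52.3]
eef_rot: [3.141, 0.001, 1.516]
wrist_force: [-0.2, -1.0, -0.7]
finger_gap: 36.0
finger_force: 15.0
```

jog_arm(
  rows=[0, 0, -0.1, 0, 0, 0, 0.9, 0, 0, 0, 0, 0, 0, 0.9],
)

```text
clock: 15.43
eef_pos: [533.9, 211.1, 51.3]
eef_rot: [3.141, 0.001, 1.516]
wrist_force: [0.3, 0.0, -0.5]
finger_gap: 35.3
finger_force: 15.0
```

jog_arm(
  rows=[0, 0, -0.1, 0, 0, 0, 0.9, 0, 0, 0, 0, 0, 0, 0.9],
)

```text
clock: 15.6
eef_pos: [534.1, 211.2, 51.0]
eef_rot: [3.14, 0.001, 1.516]
wrist_force: [-2.1, -0.5, 4.3]
finger_gap: 35.4
finger_force: 15.0
```

Contact with the floor; I open part way and rise straight out.

jog_arm(
  rows=[0, 0, 0, 0, 0, 0, 0.38, 0, 0, 0, 0, 0, 0, 0.38, 0, 0, 0, 0, 0, 0, 0.38, 0, 0, 0, 0, 0, 0, 0.38, 0, 0, 0, 0, 0, 0, 0.38, 0, 0, 1, 0, 0, 0, 0.38, 0, 0, 1.5, 0, 0, 0, 0.38, 0, 0, 2, 0, 0, 0, 0.38, 0, 0, 2.5, 0, 0, 0, 0.38, 0, 0, 2.5, 0, 0, 0, 0.38, 0, 0, 2.5, 0, 0, 0, 0.38, 0, 0, 2.5, 0, 0, 0, 0.38, 0, 0, 2.5, 0, 0, 0, 0.38, 0, -1, 1, 0, 0, 0, 0.38, 0, 0, 0, 0, 0, 0, 0.38, 0, 0, 0, 0, 0, 0, 0.38, 0, 0, 0, 0, 0, 0, 0.38],
)

```text
clock: 17.02
eef_pos: [533.5, 200.7, 228.9]
eef_rot: [-3.141, 0.002, 1.515]
wrist_force: [0.0, 0.2, -0.3]
finger_gap: 58.0
finger_force: 0.0
```

Run:
```python
from cell import manip
from h import *
np.set_printoptions(precision=1,suppress=True)
s=manip.read_state();print(s["clock"],s["eef_pos"],s["finger_gap"],s["wrist_force"])
im=[]
for n in("scene","wrist"):
    m=manip.camera_model(n);p,Z=manip.camera(n);im.append(p)
    h=cv2.cvtColor(p,cv2.COLOR_BGR2HSV)
    v,u=np.nonzero((Z>0)&(h[...,1]<110)&(h[...,2]>120));P=deep(m,np.c_[u,v],n,Z)
    k=(np.linalg.norm(P[:,:2]-[534,211],axis=1)<40)&(abs(P[:,2]-76)<8);T=P[k];print(n,"cap",k.sum(),np.percentile(T,[2,50,98],axis=0) if k.sum() else "")
    v,u=np.nonzero((h[...,1]<70)&(h[...,2]>50)&(h[...,2]<150)&(Z>0));P=deep(m,np.c_[u,v],n,Z)
    P=P[(abs(P[:,0]-508)<110)&(abs(P[:,1]+15)<90)&(abs(P[:,2]-27)<8)];print("lid",len(P),cv2.minAreaRect(P[:,:2].astype(np.float32)) if len(P)>9 else "")
cv2.imwrite("pics/end.png",cv2.hconcat([cv2.resize(im[0][130:410,100:460],(400,311)),cv2.resize(im[1],(400,311))]))
```

```text
17.0167 [533.5 200.7 228.9] 58.03781942560542 [ 0.   0.2 -0.3]
scene cap 114 [[521.6 193.8  69.4]
 [538.1 206.9  76. ]
 [551.6 222.8  78.9]]
lid 296 ((511.12384033203125, -18.197509765625), (120.98950958251953, 154.16213989257812), 87.16857147216797)
wrist cap 1059 [[519.8 197.3  72.9]
 [534.4 212.1  75.5]
 [548.6 226.7  76.9]]
lid 182 ((507.0091247558594, -13.949966430664062), (108.10107421875, 154.4490966796875), 79.34233093261719)
```

View pics/end.png

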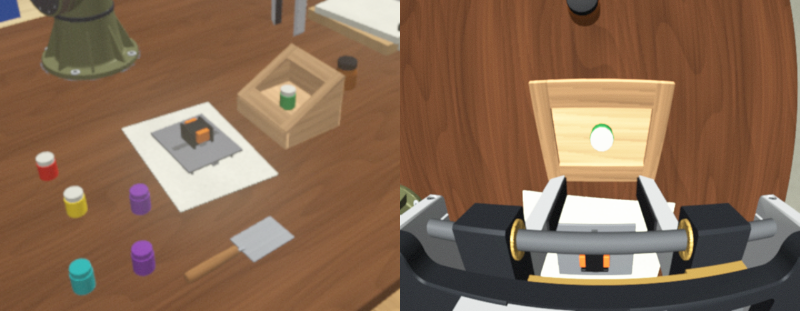

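The final view shows the pot upright in the middle of the bin (cap at (602,138) in the wrist pane, cap top about 76 mm up), the lid flat on the sheet with its buttons out, and the gripper clear.

```bash
python3 -c "
from cell import manip
print(manip.sign_off())"
```

```text
the job is handed in; nothing more can be done
None
```

The job is handed in at about 17 s of the 69 s allowed: the lid lies flat on the middle of the sheet with its buttons out, and the green pot stands upright on the bin's floor; the sign-off returned no verdict.

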